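# Tip the dish mould down into its taped place

### The arm

A 7-joint arm with a two-finger parallel gripper is mounted at the origin on the work surface. World frame = base frame: x ahead of the robot, y to its left, z up, the work surface at z = 0. Lengths are in m, angles in rad, forces in N, time in s.
With the tool pointing down it reaches from about 0.425 to 0.8 m from the base axis. Payload 8.3 kg.
Tool frame: the origin (TCP) lies between the finger pads; the fingertips stand 14 mm ahead of it and the grasp point (between the pads) lies 5 mm behind it (tip_extent is the distance from the TCP to the fingertips, in m); z points along the fingers, y is the direction in which the jaws open and shut (so a half turn about z gives the same grasp; the last joint's range is limited). The gripper opens to 85 mm and grips with 20 to 120 N. Pads are 22 mm wide; open, the fingers measure 114 mm over their backs; the gripper's body (76 mm by 85 mm) begins 54 mm behind the grasp point. The pads swing forward as they close: fully open they stand 13 mm farther back than shut.
Start: joints at [1.164, 0.383, 0.016, 1.37, -0.006, 1.388, -0.046], TCP at [0.211, -0.588, 0.245] pointing down, gripper open.
Joint ranges: [-2.95, 2.95], [-0.25, 2.06], [-1.52, 1.56], [0.18, 2.33], [-1.44, 4.58], [0.02, 2.06], [-3.01, 3.01]. Speed limits (rad/s): [2.39, 2.39, 3.01, 3.01, 3.14, 3.14, 3.14].

### API

Orientations are given as a unit quaternion [w, x, y, z].
In Python, from workcell import sense, camera, get_calibration, finish_job, tip_extent gives the robot as it stands. The module is installed in compiled form; this text tells all that it offers.
- The arm moves only by the tool drive_tool, never from a script. Its argument "commands" is a list that holds one entry, the list of rows, each a list of 7 numbers: the turn, a rotation vector about the tool's x, y, z in rad, then the shift along the tool's x, y, z in m, then the finger opening in m, from 0 to 0.0854. In form: [[[ax, ay, az, x, y, z, hand], ...]]. A call has 1 to 12 rows; each row shifts and turns the commanded pose from where the row before left it, along the tool's axes as they then stand; what a row does not reach is not made up. A row lasts 1/12 s, in which the tool goes at most 41.7 mm and 7.16 degrees, less where a joint would pass 70% of its speed; a pose out of reach is approached as far as the arm can. A call with a gripper value outside its range is refused whole. The fingers move at their own pace and stop on an object; the grip force is fixed at half the most. Time passes only in rows, so rows that do not move let the fingers close. It gives the time, the measured TCP pose, the force and the opening at its end, in the units of the state.
- sense(): the state, without advancing time (a new reading comes with each control period).
- camera(name): name is "side" or "top" or "wrist"; returns the picture (420x560x3 uint8, red, green, blue); there is no depth.
- get_calibration(name): a dict with "K" (3x3 intrinsics, pixels), "R" (3x3) and "t" (3): a world point X has camera coordinates R X + t; the wrist camera has in their place "hand_eye" (4x4, takes a point from camera to tool coordinates, whose origin is the TCP and whose axes are the flange's). Camera axes: x right, y down, z forward; pixel columns grow to the right and rows downward; lengths in m; the calibration is good to about 2 mm. The wrist camera is an equidistant fisheye: a pixel r from the principal point sees the ray r / f radians off the axis. A picture is of the moment at which its call begins: read the wrist's pose just before it. get_calibration takes no time and is no camera call.
- finish_job(): hands the job in, once; it reports no verdict.
The state is a dict: "clock": time; "joint_pos": joint angles; "joint_velocities": joint speeds; "tau": joint torques, N m; "position": TCP position; "eef_rot": TCP orientation; "ft_force": force on the tool from outside, world axes, zero at the start; "moment": the same for the moment, N m; "opening": finger opening in m.
Only numpy, scipy, OpenCV 4.12 (cv2) and the standard library are available. Lean on these libraries where they do the work, as an engineer would, in place of code of your own. Each camera call takes 0.05 s, during which the arm holds its last target. There are 200 camera calls.

### The job

The wooden dish mould has been drying on its edge at one end of its masking-tape rectangle on the pottery bench. Tip it over gently with a fingertip near its top so that it drops flat on its back inside the rectangle, hollow side up; it may cover the tape but must not stick out past it. Push only with the fingers, do not grip or lift it, and leave the other things on the bench where they stand.

Things in the scene. Friction and masses are not known exactly. Their poses are not given: they have to be found in the camera images.
- dish_mould: the dish mould: loose plywood block 160 mm high, 130 wide, 34 thick, about 0.36 kg, standing on its 130 x 34 mm end. Origin: centre of the underside as it stands; z up its height, y across its width, x through its thickness (-17 to +17 mm). Hollow in the -x face; the +x face is its plain flat back and looks into the tape rectangle. It should end on its back, x axis pointing straight down.
- rim (a point): middle of the dish mould's top rim on the hollow (-x) face: x = -17, y = 0, z = 150 mm in the mould's frame. The hollow is 94 mm wide, 120 high and 24 deep, with a flat rim round it, 20 mm wide at top and bottom, 18 at the sides. Pushed here towards +x the mould turns about its +x bottom edge, passes its balance at about 0.21 rad and falls by itself; pushed near its foot it slides.
- foot_left (a point): a corner of the dish mould's flat back: bottom, x = +17, y = +65, z = 0 mm in the mould's frame
- foot_right (a point): a corner of the dish mould's flat back: bottom, x = +17, y = -65, z = 0 mm in the mould's frame
- top_left (a point): a corner of the dish mould's flat back: top, x = +17, y = +65, z = 160 mm in the mould's frame
- top_right (a point): a corner of the dish mould's flat back: top, x = +17, y = -65, z = 160 mm in the mould's frame
- tape: rectangle of cream masking tape flat on the bench, tape 19 mm wide; 168 x 150 mm inside, 206 x 188 over the outer edges. Origin: its centre on the bench; x along its length towards the empty end, y across, z up. The dish mould starts upright over the strip of the -x end, its origin 96 to 112 mm from the centre along x and up to 10 mm off in y, within 0.08 rad of square.
- round_mould: bystander: smaller plywood mould with a round hollow, 115 x 115 mm and 30 mm thick, standing on its edge beside the tape; leave it standing. Origin: centre of its underside, z up
- tool_crock: bystander: blue ceramic crock, 86 mm across and 100 mm high, with wooden tools standing in it up to 185 mm high, beside the tape. Origin: centre of its underside, z up
- bud_vase: bystander: small unglazed clay vase, 68 mm across and 130 mm high, beside the tape. Origin: centre of its underside, z up
- glaze_jar: bystander: closed white glaze jar, 64 mm across and 85 mm high, beside the tape. Origin: centre of its underside, z up
Not all that is in view belongs to the job. What is shaped like the dish_mould but blue or green is not meant.

How it is judged:
At the end, for the whole second after the job is handed in: The dish mould lies still, flat on its back (hollow up, within 5 degrees of level, its back on the bench), with all four corners within the outer edges of the tape rectangle (103 mm from its centre lengthways, 94 mm across). The four bystanders stand upright within 20 mm of where they were (angle between dish_mould's own x axis and vertical above 3.05 rad and height (world z) of each of foot_left, foot_right, top_left, top_right below 0.008 m and x of foot_left in the frame of tape between -0.103 and 0.103 m and y of foot_left in the frame of tape between -0.094 and 0.094 m and x of foot_right in the frame of tape between -0.103 and 0.103 m and y of foot_right in the frame of tape between -0.094 and 0.094 m and x of top_left in the frame of tape between -0.103 and 0.103 m and y of top_left in the frame of tape between -0.094 and 0.094 m and x of top_right in the frame of tape between -0.103 and 0.103 m and y of top_right in the frame of tape between -0.094 and 0.094 m and linear speed of dish_mould below 0.01 m/s and angular speed of dish_mould below 0.05 rad/s and not (distance of any of round_mould, tool_crock, bud_vase, glaze_jar from where it was at the start of the episode above 0.02 m or angle between any of round_mould, tool_crock, bud_vase, glaze_jar's own z axis and vertical above 0.25 rad)); the robot touches nothing.
It fails at once if the dish mould is lifted off the bench or tipped the wrong way (both bottom corners of its back more than 20 mm up) (height (world z) of each of foot_left, foot_right above 0.02 m).
It fails at once if the dish mould is gripped or pushed hard (more than 15 N from the fingers) (contact force between the fingers and dish_mould above 15 N).
It fails at once if the dish mould is pushed below its middle while it still stands (contact force between the fingers and dish_mould above 0.5 N and angle between dish_mould's own z axis and vertical below 0.15 rad and height (world z) of the grasp point below 0.09 m).
It fails at once if the dish mould is pushed with the arm or the gripper's body instead of the fingers (contact force between the arm and dish_mould above 2 N).
It fails at once if a bystander is moved more than 20 mm or tipped (distance of any of round_mould, tool_crock, bud_vase, glaze_jar from where it was at the start of the episode above 0.02 m or angle between any of round_mould, tool_crock, bud_vase, glaze_jar's own z axis and vertical above 0.25 rad).
It also fails if it takes over 29 s, if anything falls off the work surface, if the arm or the gripper's body presses on something with over 40 N, if the wrist force passes 120 N, or if a joint passes its speed limit or range.

## Working session

There is one attempt and no reset: what is moved stays moved. The work goes in short steps, Python scripts to look and compute and a tool call to move; the robot and the scene stay as the last step left them, time stands still between calls to the robot, and variables do not carry over. Pictures are saved under pics/ and viewed, about 8 in all and at most 12, crops included, and the job is handed in when it is done.

Besides the shell and the picture viewer there is one more tool, called after "Emit:" by a JSON object that holds its "name" and its "arguments", one argument or row to a line. drive_tool: Moves the arm, as the interface text tells. Its arguments: {"type":"object","properties":{"commands":{"type":"array","items":{"type":"array","items":{"type":"array","items":{"type":"number"}}}}},"required":["commands"]}

```bash
mkdir -p pics
python3 - <<'E'
from workcell import *
import cv2,numpy as np
s=sense();print({k:np.round(v,3) for k,v in s.items()})
a=camera("top");b=camera("side")
cv2.imwrite("pics/top.png",a[:,:,::-1]);cv2.imwrite("pics/side.png",b[:,:,::-1])
for n in("top","side"):
    c=get_calibration(n);print(n,c["K"],c["R"],c["t"])
c=get_calibration("wrist");print(c)
E
```

```text
{'clock': np.float64(0.0), 'joint_pos': array([ 1.164,  0.384,  0.016,  1.371, -0.006,  1.388, -0.046]), 'joint_velocities': array([-0.002, -0.   , -0.001,  0.   , -0.001,  0.   ,  0.   ]), 'tau': array([-1.0000e-03, -6.2761e+01,  8.4300e-01, -3.7182e+01,  1.6000e-02,
        1.4000e-02,  0.0000e+00]), 'position': array([ 0.211, -0.588,  0.244]), 'eef_rot': array([-0.001,  0.985,  0.171, -0.   ]), 'ft_force': array([-0.047, -0.247, -0.675]), 'moment': array([0.04 , 0.013, 0.034]), 'opening': np.float64(0.085)}
top [[514.14643435   0.         282.59541085]
 [  0.         514.14643435 217.84758608]
 [  0.           0.           1.        ]] [[ 0.02582492 -0.99966588  0.00110038]
 [-0.98782606 -0.02568794 -0.15342688]
 [ 0.15340388  0.00287525 -0.98815939]] [0.05363863 0.56884064 1.12095325]
side [[479.54394549   0.         278.80560737]
 [  0.         479.54394549 206.09784437]
 [  0.           0.           1.        ]] [[ 0.98139897 -0.19086972  0.02061106]
 [-0.11053188 -0.64955454 -0.75223773]
 [ 0.15696741  0.73596715 -0.65856935]] [-0.52697338  0.20134416  0.84978865]
{'K': array([[325.1922621 ,   0.        , 273.51057427],
       [  0.        , 325.1922621 , 205.11366093],
       [  0.        ,   0.        ,   1.        ]]), 'hand_eye': array([[-3.04338290e-04, -9.49529707e-01, -3.13676974e-01,
         7.98396819e-02],
       [ 9.99999639e-01, -4.02735324e-05, -8.48316221e-04,
         2.14014152e-04],
       [ 7.92868573e-04, -3.13677119e-01,  9.49529376e-01,
        -1.28361232e-01],
       [ 0.00000000e+00,  0.00000000e+00,  0.00000000e+00,
         1.00000000e+00]])}
```

View pics/top.png

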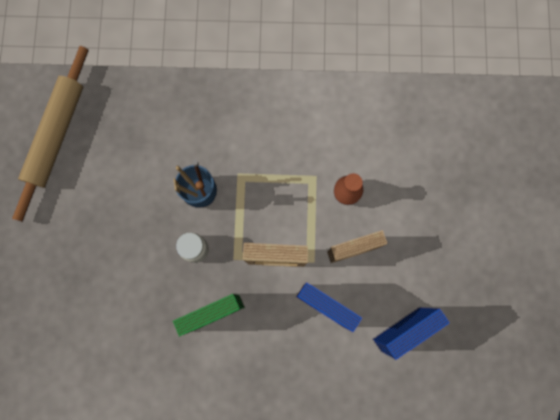

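View pics/side.png

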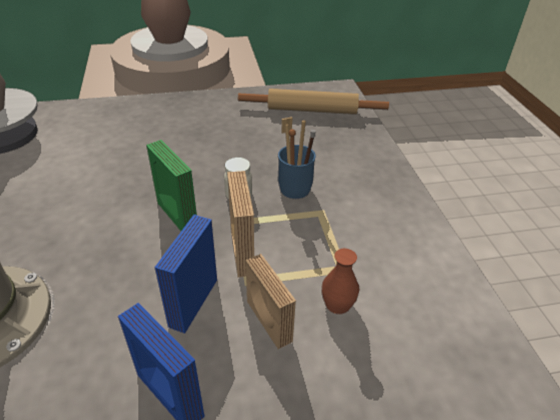

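The dish mould candidates are the tan block at top (275,253), which stands over the tape's near end. The tan block at top (358,246) is the smaller round mould. The blue ones at (330,307) and (412,333) and the green one at (207,315) aren't meant. I choose (275,253) and check it in one crop.

```bash
cat > h.py <<'E'
from workcell import *
import cv2,numpy as np
def cal(n):
    c=get_calibration(n);return c["K"],c["R"],c["t"]
def ray(n,u,v):
    K,R,t=cal(n);d=R.T@np.linalg.solve(K,[u,v,1.]);return -R.T@t,d
def onz(n,u,v,z):
    o,d=ray(n,u,v);return o+d*(z-o[2])/d[2]
def tri(u1,u2):
    (a,d),(b,e)=ray("top",*u1),ray("side",*u2)
    s=np.linalg.lstsq(np.c_[d,-e],b-a,rcond=None)[0];p,q=a+s[0]*d,b+s[1]*e
    return (p+q)/2,np.linalg.norm(p-q)
E
python3 - <<'E'
import cv2,numpy as np
a=cv2.imread("pics/top.png")[160:345,165:445];b=cv2.imread("pics/side.png")[140:350,140:370]
f=lambda i,s:cv2.resize(i,None,fx=s,fy=s,interpolation=cv2.INTER_CUBIC)
A=f(a,2.85);cv2.imwrite("pics/tc.png",A);cv2.imwrite("pics/sc.png",f(b,2.8))
E
```

```text
(no output)
```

View pics/tc.png

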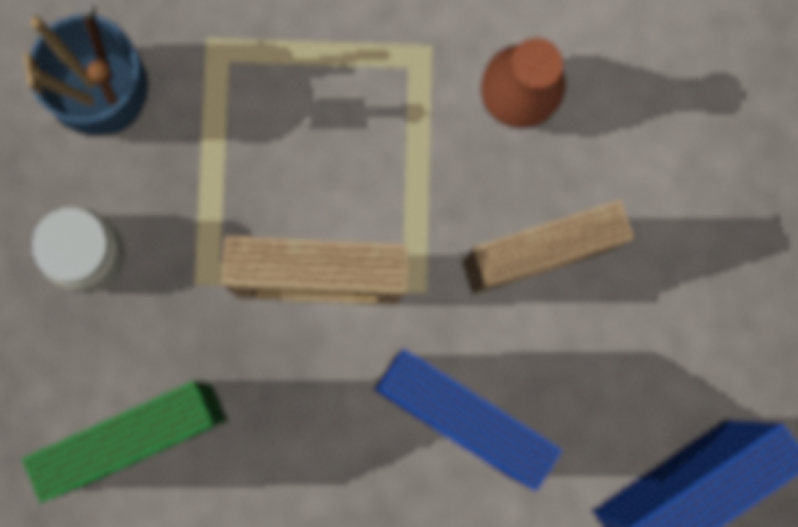

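View pics/sc.png

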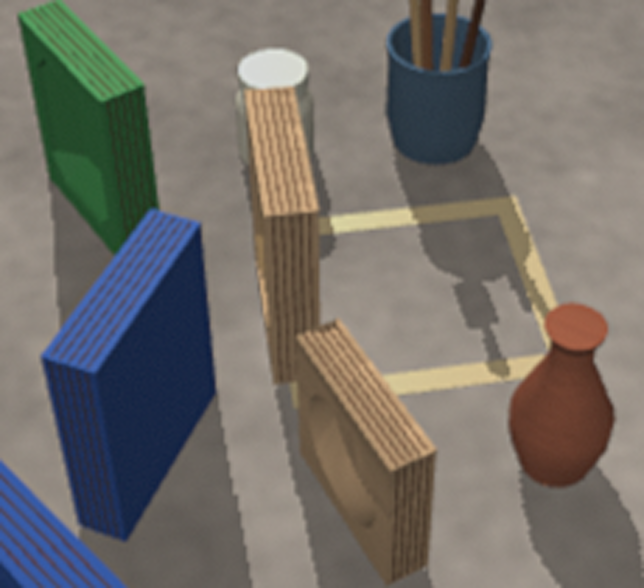

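The crop shows the tan block with its top face over the near strip and the hollow rim visible on the near side (crop row 293). The other two crop corners of interest are blue at (402,350) and green at (200,383).

Run:
```python
from h import *
T=lambda u,v:((u+.5)/2.85-.5+165,(v+.5)/2.85-.5+160)
S=lambda u,v:((u+.5)/2.8-.5+140,(v+.5)/2.8-.5+140)
t=[(223,236),(408,244),(406,293),(221,287)]
s=[(297,88),(317,212),(265,212),(245,92)]
P=[]
for a,b in zip(t,s):
    p,e=tri(T(*a),S(*b));P.append(p);print("tri",p.round(4),"miss",round(e,4),"z.16",onz("top",*T(*a),.16).round(4))
print("mould c",np.mean([onz("top",*T(*a),.16) for a in t],0).round(4))
C=[onz("top",*T(*a),0) for a in [(207,38),(433,45),(428,292),(195,287)]]
print(np.round(C,4),"len",[np.linalg.norm(C[i]-C[i-1]).round(4) for i in range(4)],np.mean(C,0).round(4))
for n,a,z in[("blue",(402,350),.16),("green",(200,383),.16),("round",(468,258),.115),("tools",(97,12),.185)]:print(n,onz("top",*T(*a),z).round(3))
p=np.array(sense()["position"]);from scipy.spatial.transform import Rotation as R
w,x,y,z=sense()["eef_rot"];print(p,R.from_quat([x,y,z,w]).as_matrix().round(3))
```

```text
tri [0.4969 0.1471 0.1581] miss 0.0002 z.16 [0.4968 0.1469 0.16  ]
tri [0.4926 0.0157 0.1606] miss 0.0036 z.16 [0.4945 0.0156 0.16  ]
tri [0.4591 0.0166 0.1647] miss 0.0007 z.16 [0.4598 0.0164 0.16  ]
tri [0.4607 0.147  0.1591] miss 0.0 z.16 [0.4606 0.147  0.16  ]
mould c [0.4779 0.0815 0.16  ]
[[ 0.6794  0.1792  0.    ]
 [ 0.6783 -0.0099  0.    ]
 [ 0.472  -0.009   0.    ]
 [ 0.4712  0.1808  0.    ]] len [np.float64(0.2082), np.float64(0.1891), np.float64(0.2063), np.float64(0.1898)] [0.5752 0.0853 0.    ]
blue [0.42  0.018 0.16 ]
green [0.393 0.159 0.16 ]
round [ 0.49  -0.031  0.115]
tools [0.651 0.24  0.185]
[ 0.21057479 -0.58799683  0.24437813] [[ 0.941  0.337 -0.001]
 [ 0.337 -0.941  0.002]
 [-0.    -0.002 -1.   ]]
```

Heights match: the mould's top measures 0.160 m, its origin lies 97 mm from the tape centre, and the offset across is about 4 mm. I close the fingers, square the tool and start over.

Emit:
{"name": "drive_tool", "arguments": {
  "commands": [
    [[0,0,0.115,0,0,0,0],[0,0,0.115,0,0,0,0],[0,0,0.114,0,0,0,0],[0,0,0,0.02,-0.025,0,0],[0,0,0,0.02,-0.025,0,0],[0,0,0,0.02,-0.025,0,0],[0,0,0,0.02,-0.025,0,0],[0,0,0,0.02,-0.025,0,0],[0,0,0,0.02,-0.025,0,0],[0,0,0,0.02,-0.025,0,0],[0,0,0,0.02,-0.025,0,0],[0,0,0,0.02,-0.025,0,0]]
  ]
}}

```text
clock: 1.1
position: [0.3913, -0.3619, 0.245]
eef_rot: [-0.0, 1.0, -0.0, -0.0]
ft_force: [1.5, 0.2, 0.4]
opening: -0.0
```

```bash
python3 -c "
from h import *
s=sense();print(s['position'],s['eef_rot'],s['joint_pos'],s['opening'],tip_extent() if callable(tip_extent) else tip_extent)"
```

```text
[ 0.39127375 -0.36193071  0.24499503] [-1.99830510e-04  9.99999941e-01 -1.20517077e-04 -2.53277317e-04] [ 0.77376394  0.18937076 -0.10078707  1.62022386  0.01949127  1.33362512
 -0.90086289] -3.2201087276047255e-05 0.014
```

Emit:
{"name": "drive_tool", "arguments": {
  "commands": [
    [[0,0,0,0.012,-0.035,0,0],[0,0,0,0.012,-0.035,0,0],[0,0,0,0.012,-0.035,0,0],[0,0,0,0.012,-0.035,0,0],[0,0,0,0,-0.035,0,0],[0,0,0,0,-0.035,0,0],[0,0,0,0,-0.038,0,0],[0,0,0,0,-0.039,0,0],[0,0,0,0,-0.039,0,0],[0,0,0,0,-0.039,0,0],[0,0,0,0,-0.039,0,0],[0,0,0,0,-0.039,0,0]]
  ]
}}

```text
clock: 2.1
position: [0.4381, 0.0813, 0.2453]
eef_rot: [0.0, 1.0, -0.0, 0.0]
ft_force: [1.1, 0.0, 0.7]
opening: -0.0001
```

Emit:
{"name": "drive_tool", "arguments": {
  "commands": [
    [[0,0,0,-0.01,0,0,0],[0,0,0,0,0,0.015,0],[0,0,0,0,0,0.015,0],[0,0,0,0,0,0.015,0],[0,0,0,0,0,0.015,0],[0,0,0,0,0,0.014,0],[0,0,0,0,0,0.01,0],[0,0,0,0,0,0,0],[0,0,0,0,0,0,0]]
  ]
}}

```text
clock: 2.85
position: [0.4285, 0.0795, 0.1612]
eef_rot: [-0.0, 1.0, -0.0, -0.001]
ft_force: [-0.7, 0.4, 0.4]
opening: 0.0003
```

Run:
```python
from h import *
s=sense();print(s['position'],s['ft_force'])
a=camera("side")[130:290,120:340];b=camera("top")[200:320,205:370]
f=lambda i,s:cv2.resize(i,s,interpolation=cv2.INTER_CUBIC)
cv2.imwrite("pics/c2.png",np.hstack([f(a,(440,320)),f(b,(350,320))])[:,:,::-1])
```

```text
[0.42848469 0.07951914 0.16115602] [-0.7210185   0.43381628  0.38283507]
```

View pics/c2.png

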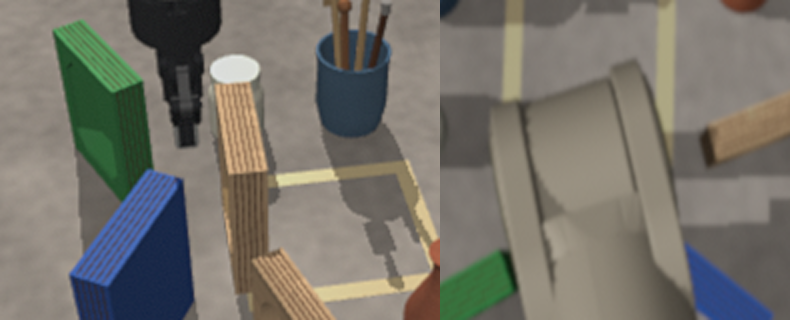

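The closed fingers (left crop 185,140) stand clear of the rim at the right height, and nothing else is close. I push slowly.

Emit:
{"name": "drive_tool", "arguments": {
  "commands": [
    [[0,0,0,0.003,0,0,0],[0,0,0,0.003,0,0,0],[0,0,0,0.003,0,0,0],[0,0,0,0.003,0,0,0],[0,0,0,0.002,0,0,0],[0,0,0,0.002,0,0,0],[0,0,0,0.002,0,0,0],[0,0,0,0.002,0,0,0],[0,0,0,0.002,0,0,0],[0,0,0,0.002,0,0,0],[0,0,0,0.002,0,0,0],[0,0,0,0.002,0,0,0]]
  ]
}}

```text
clock: 3.95
position: [0.457, 0.0796, 0.1613]
eef_rot: [-0.0, 1.0, -0.0, -0.0]
ft_force: [-0.2, -1.0, -0.2]
opening: -0.0003
```

Emit:
{"name": "drive_tool", "arguments": {
  "commands": [
    [[0,0,0,0.003,0,0,0],[0,0,0,0.003,0,0,0],[0,0,0,0.003,0,0,0],[0,0,0,0.003,0,0,0],[0,0,0,0.003,0,0,0],[0,0,0,0.003,0,0,0]]
  ]
}}

```text
clock: 4.45
position: [0.4751, 0.0796, 0.1613]
eef_rot: [-0.0, 1.0, -0.0, 0.0]
ft_force: [-0.5, -0.6, -1.0]
opening: 0.0
```

Run:
```python
from h import *
cv2.imwrite("pics/c3.png",cv2.resize(camera("side")[130:290,140:360],(660,480))[:,:,::-1])
```

```text
(no output)
```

View pics/c3.png

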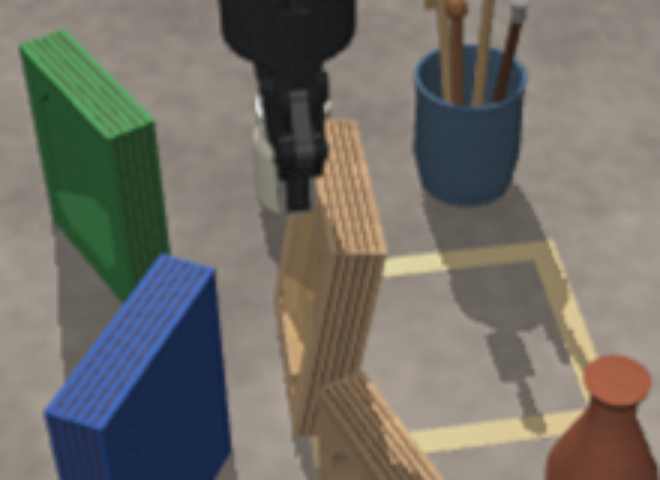

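The mould is tilting about its back edge, with the fingers on the top rim at (300,190). I continue past the balance point, then wait.

Emit:
{"name": "drive_tool", "arguments": {
  "commands": [
    [[0,0,0,0.003,0,0,0],[0,0,0,0.003,0,0,0],[0,0,0,0.003,0,0,0],[0,0,0,0.003,0,0,0],[0,0,0,0.003,0,0,0],[0,0,0,0.002,0,0,0],[0,0,0,0,0,0,0],[0,0,0,0,0,0,0],[0,0,0,0,0,0,0],[0,0,0,0,0,0,0],[0,0,0,0,0,0,0],[0,0,0,0,0,0,0]]
  ]
}}

```text
clock: 5.5
position: [0.4917, 0.0796, 0.1614]
eef_rot: [-0.0, 1.0, -0.0, 0.0]
ft_force: [-0.2, 0.3, -0.1]
opening: -0.0007
```

Run:
```python
from h import *
cv2.imwrite("pics/c4.png",cv2.resize(camera("side")[130:290,140:360],(660,480))[:,:,::-1])
```

```text
(no output)
```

View pics/c4.png

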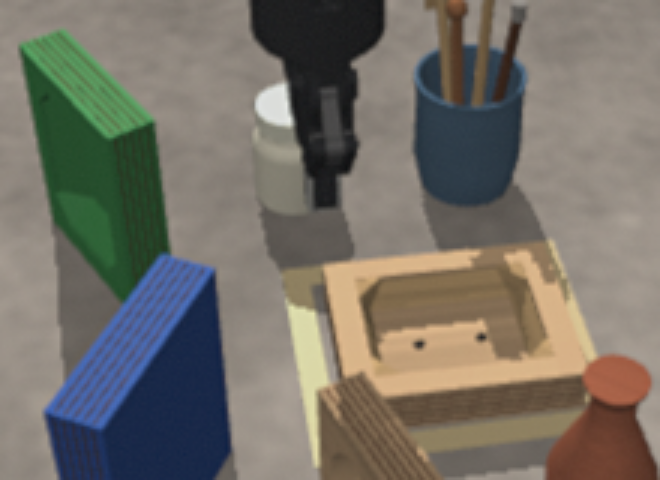

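It fell flat, hollow up, but it seems to have slid towards the far strip. I raise the arm, move it aside and measure from the top.

Emit:
{"name": "drive_tool", "arguments": {
  "commands": [
    [[0,0,0,0,0,-0.03,0],[0,0,0,0,0,-0.03,0],[0,0,0,0,0,-0.03,0],[0,0,0,0,0.035,0,0],[0,0,0,0,0.035,0,0],[0,0,0,0,0.035,0,0],[0,0,0,0,0.035,0,0],[0,0,0,0,0.035,0,0],[0,0,0,0,0.035,0,0],[0,0,0,0,0.035,0,0],[0,0,0,0,0.035,0,0],[0,0,0,0,0.035,0,0]]
  ]
}}

```text
clock: 6.55
position: [0.4914, -0.2372, 0.2515]
eef_rot: [0.0, 1.0, -0.0, 0.0]
ft_force: [1.3, 0.6, -0.4]
opening: 0.0003
```

Run:
```python
from h import *
a=camera("top");cv2.imwrite("pics/top2.png",a[:,:,::-1])
cv2.imwrite("pics/tc2.png",cv2.resize(a[165:275,170:390],None,fx=3.6,fy=3.6,interpolation=cv2.INTER_CUBIC)[:,:,::-1])
```

```text
(no output)
```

View pics/tc2.png

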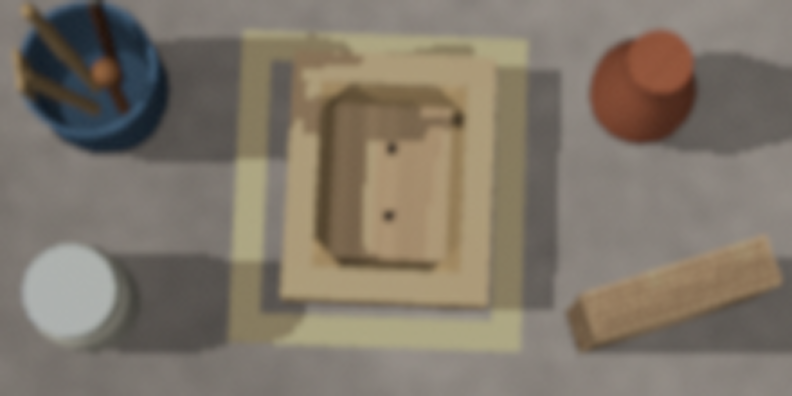

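Top face corners in the crop are (294,52), (495,58), (489,305) and (281,297), all inside the outer tape corners (243,30), (528,40), (521,352) and (229,342).

Run:
```python
from h import *
T=lambda u,v:((u+.5)/3.6-.5+170,(v+.5)/3.6-.5+165)
C=np.array([onz("top",*T(*a),0) for a in [(243,30),(528,40),(521,352),(229,342)]])
M=np.array([onz("top",*T(*a),.034) for a in [(294,52),(495,58),(489,305),(281,297)]])
c=C.mean(0);x=(C[0]+C[1]-C[2]-C[3])[:2];x/=np.linalg.norm(x);y=np.array([-x[1],x[0]])
d=(M-c)[:,:2];print(np.c_[d@x,d@y].round(4),sense()["position"])
p,q=cv2.imread("pics/top.png"),cv2.imread("pics/top2.png")
for n,(a,b,e,f) in {"crock":(170,160,50,50),"vase":(328,168,40,40),"jar":(170,228,40,40),"round":(322,225,70,42)}.items():
    D=cv2.absdiff(p,q)[b:b+f,a:a+e];print(n,"mean diff",D.mean().round(2))
```

```text
[[ 0.0819  0.0577]
 [ 0.082  -0.0714]
 [-0.077  -0.0714]
 [-0.076   0.0595]] [ 0.48950001 -0.24589505  0.25082451]
crock mean diff 0.67
vase mean diff 0.61
jar mean diff 0.54
round mean diff 6.79
```

All four corners are at least 20 mm inside the limits. The round mould's corners match their earlier pixels to within about 1 px, so the changed shading there is shadow. I hand in.

```bash
python3 -c "
from workcell import *
print(sense()['clock']);print(finish_job())"
```

```text
6.6
the job is handed in; nothing more can be done
None
```

I tipped the dish mould over by pushing its top rim slowly with the closed fingertips, about 147 mm above the bench. It now lies hollow side up inside the tape. I moved the arm clear and handed the job in at 6.6 s; no verdict was reported.

- **Position:** in the last top view, all four corners are within ±82 mm lengthways (limit 103) and ±71 mm across (limit 94).
- **Flatness:** the top face measured about 159 x 130 mm, which fits it lying flat on its back. I judged the level from this and the side picture, not as an angle.
- **Force:** the wrist readings I saw while pushing stayed at about 1 N. I only had readings at the end of each move, so I can't rule out a brief peak in between.
- **Slide:** the mould slid about 4 mm, going by its foot edge before and after, which is close to what I can measure.
- **Bystanders:** the crock, vase and jar areas looked the same before and after. The round mould's area differed (mean 6.8 against about 0.6 for the others). I put that down to a changed shadow, because its corners stayed within about 1.5 px (roughly 3 mm) and it is still standing.

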